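# Seat the measuring microphone in its V-block cradle

### The job

Set up the thick measuring microphone for the test box: lower it level into the two V-blocks of the cradle, grid end pointing away from the stop plate, and let go only once you feel it bearing in the V-blocks, so that it does not drop. Slide it back along the V-blocks until its tail is against the stop plate, then bring the weighted clamp arm over and lower it gently, without letting it fall, until it rests on the microphone. Push lightly throughout (a few newtons are enough) and leave everything else on the desk as it is.

Things in the scene. Friction and masses are not known exactly. Their poses are not given: they have to be found in the camera images.
- mic_mid (a point): Middle of the thick measuring microphone, on its axis: plain nickel barrel 24 mm in diameter, 130 mm long, 150 to 290 g, at first lying on the desk (axis 12 mm up). x points along the barrel to the black slotted grid (front end, 65 mm away); the flat tail is 65 mm the other way. It can roll about x. The slimmer microphone, 13 x 90 mm, is another one.
- mic_grid (a point): Centre of that microphone's front (grid) face, 65 mm from its middle.
- cradle: Microphone cradle, a fixed stand: base plate 180 x 74 x 12 mm, pillar, head with two V-blocks. Origin on the desk, under the middle between the V-blocks; z up, x along the V groove to its open front, y to the left of x. The last user locked the pillar at a height that is NOT measured: a seated microphone's axis is 110 to 146 mm above the desk. The head is rigid: find it by touch.
- v_front (a point): Point on the desk under the front V-block (40 mm ahead of the cradle's origin; the other is 40 mm behind it). Each is polished steel (friction on the barrel about 0.3), a 90 degree V, 14 mm long and 46 mm wide, mouth 42 mm, its top 4 mm above the seated axis. The gap between the two is 66 mm, free to 40 mm below the seated axis. The seated axis lies over the cradle's y = 0, parallel to x.
- stop_foot (a point): Point on the desk under the stop plate's face, 65 mm behind the cradle's origin: with the tail against it, the microphone's middle is over the origin. The plate is 34 mm wide and reaches 13 mm above the seated axis. Stop, V-blocks and clamp arm are all carried by the head and share its height.
- hinge_foot (a point): Point on the desk under the clamp arm's hinge, 82 mm behind the cradle's origin; the hinge is parallel to the cradle's y, 22 mm above the seated axis. 130 mm from the hinge the arm (11 mm wide, 9 thick) carries its handle, a round steel cross bar, 10 mm in diameter, parallel to y, reaching 60 mm to each side. 82 mm out: weight, 34 mm across, 30 mm tall; below it a sprung rubber pad (3 N/mm).
- clamp (a joint): Angle of the weighted clamp arm (420 g), rad: 1.95 = leaning open, back over the stop, held there by its own weight; 1.57 = straight up; 0 = lowered, level, pad on top of the seated microphone. At angle a the arm points cos(a) along the cradle's x and sin(a) up. The hinge is nearly free: below about 1.5 the arm falls forward by its weight unless held.
- fork: Bystander: nickel tuning fork with round foot, 170 mm, lying; origin under its middle.
- vibrator: Bystander: grey plastic bone vibrator, 30 mm cube; origin at its underside.
- magnifier: Bystander: chrome hand magnifier, lens 74 mm, lying; origin under the lens.
- calibrator: Bystander: dark sound calibrator, an upright cylinder 42 mm in diameter, 84 mm tall; origin at its underside.
- slim_mic: Bystander: slim nickel microphone, 13 mm by 90 mm, lying; origin under its middle.
- coupler: Bystander: brass ear coupler, 30 mm in diameter, 28 mm tall; origin at its underside.
Not all that is in view belongs to the job. What is shaped like the part that bears mic_mid but turquoise is not meant.

How it is judged:
By the outcome, as a careful person would: the job done as asked, in the order asked, and still so for the second after the job is handed in, with the robot touching nothing.
It also fails if it takes over 64 s, if anything falls off the work surface, if the arm or the gripper's body presses on something with over 40 N, if the wrist force passes 120 N, or if a joint passes its speed limit or range.

### The arm

A 7-joint arm with a two-finger parallel gripper is mounted at the origin on the work surface. World frame = base frame: x ahead of the robot, y to its left, z up, the work surface at z = 0. Lengths are in mm, angles in rad, forces in N, time in s.
With the tool pointing down it reaches from about 350 to 775 mm from the base axis. Payload 3.1 kg.
Tool frame: the origin (TCP) lies on the centre line of the jaws, within the pads' length; the fingertips stand 8 mm ahead of it and the grasp point (between the pads) lies 11 mm behind it (r.tip_reach is the distance from the TCP to the fingertips, in mm); y points along the fingers, z is the direction in which the jaws open and shut, and the axes are right-handed (so a half turn about y gives the same grasp; the last joint's range is limited). The gripper opens to 85 mm and grips with 20 to 120 N. Pads are 22 mm wide; open, the fingers measure 114 mm over their backs; the gripper's body (76 mm by 85 mm) begins 54 mm behind the grasp point. The pads swing forward as they close: fully open they stand 13 mm farther back than shut.
Start: joints at [-1.164, 0.311, 0.014, 1.512, -0.004, 1.319, -0.027], TCP at [238.613, 495.561, 239.304] pointing down, gripper open.
Joint ranges: [-2.7, 2.7], [-0.3, 1.91], [-1.27, 1.3], [0.12, 2.57], [-1.44, 4.58], [0.2, 2.03], [-3.05, 3.05]. Speed limits (rad/s): [2.79, 2.79, 3.14, 3.14, 3.14, 3.14, 3.14].

### API

Orientations are given as a unit quaternion [x, y, z, w].
In Python, from station import r, cams gives the robot as it stands.
- The arm moves only by the shell command python3 -m jog 'ROWS' [OPENING] [FORCE]. ROWS is JSON, a list of rows, each a list of 6 numbers: the shift along the tool's x, y, z in m, then the turn, a rotation vector about the tool's x, y, z in rad. In form: [[dx, dy, dz, rx, ry, rz], ...]. A call has 1 to 10 rows; each row shifts and turns the commanded pose from where the row before left it, along the tool's axes as they then stand; what a row does not reach is not made up. A row lasts 1/12 s, in which the tool goes at most 41.7 mm and 7.16 degrees, less where a joint would pass 70% of its speed; a pose out of reach is approached as far as the arm can. A call is refused whole if a number of a shift passes 0.0417 or a number of a turn 0.125, either way. A call with a gripper value outside its range is refused whole. OPENING is the finger opening in m, from 0 to 0.0854, set as the call begins (- or left out, the last holds). The fingers move at their own pace and stop on an object; FORCE is the grip in N (left out, the last holds). Time passes only in rows, so rows that do not move let the fingers close. It gives the time, the measured TCP pose, the force and the opening at its end, in the units of the state.
- r.get_obs(): the state, without advancing time (a new reading comes with each control period).
- cams.camera(name): name is "side" or "top" or "wrist"; returns a dict with "pixels" (384x512x3 uint8, red, green, blue), "depth" (384x512 float32, mm along the optical axis (not along the pixel's ray), 0 where there is no reading), "fov_y" (degrees; the focal length in pixels is half the picture's height over the tangent of half this angle, whatever the lens; pixels are square), "cx", "cy" (the principal point, pixels), "R" (3x3) and "t" (3): a world point X has camera coordinates R X + t. Camera axes: x right, y down, z forward; pixel columns grow to the right and rows downward; lengths in mm; the calibration is good to about 2 mm. A picture is of the moment at which its call begins.
- r.job_done(): hands the job in, once; it reports no verdict.
Trained networks look in the newest picture that a camera, given by its name, has taken for a name from the list of things; names that differ only in an ending like _2 or _b are one class to them, and where a whole thing is asked for, a point or a joint stands for the part that bears it (a point fixed in the world has none). Each returns a list of dicts, best first, with "conf" (0 to 1); they miss things now and then, are a little off and sometimes report something else, mostly with a low value. They report only what shows in the picture. A call takes as long as a camera call. They do not tell look-alikes from the thing itself.
- cams.silhouettes(camera, query): "pixels" (384x512 bool, what is visible of it) and "bbox" ([left, top, right, bottom] in pixels, round what is visible of it).
The state is a dict: "t": time; "q": joint angles; "joint_vel": joint speeds; "effort": joint torques, N m; "position": TCP position; "orientation": TCP orientation; "wrist_force": force on the tool from outside, world axes, zero at the start; "moment": the same for the moment, N m; "opening": finger opening in mm.
Only numpy, scipy, OpenCV 4.12 (cv2) and the standard library are available. Lean on these libraries where they do the work, as an engineer would, in place of code of your own. Each camera call takes 0.05 s, during which the arm holds its last target. There are 200 camera calls.

## Working session

There is one attempt and no reset: what is moved stays moved. The work goes in short steps, Python scripts to look and compute and a shell command to move; the robot and the scene stay as the last step left them, time stands still between calls to the robot, and variables do not carry over. Pictures are saved under pics/ and viewed, about 8 in all and at most 12, crops included, and the job is handed in when it is done.

```bash
ls; mkdir -p pics
cat > h.py <<'E'
import numpy as np,cv2
from station import r,cams
def shot(n,f=None):
    c=cams.camera(n)
    if f: cv2.imwrite('pics/'+f,c['pixels'][:,:,::-1])
    return c
def cloud(c):
    h,w=c['depth'].shape; f=h/2/np.tan(np.radians(c['fov_y'])/2)
    u,v=np.meshgrid(np.arange(w),np.arange(h)); d=c['depth'].astype(float)
    P=np.stack([(u-c['cx'])/f*d,(v-c['cy'])/f*d,d],-1)
    X=(P-np.array(c['t']))@np.array(c['R']); X[d==0]=np.nan
    return X
E
python3 - <<'E'
from h import *
o=r.get_obs(); print({k:np.round(v,3) for k,v in o.items()}, r.tip_reach)
ims=[]
for n in ['top','side']:
    c=shot(n); ims.append(c['pixels']); X=cloud(c); print(n,c['fov_y'],c['cx'],c['cy'],np.round(c['R'],2).tolist(),np.round(c['t']))
    for q in ['mic_mid','cradle','clamp','slim_mic','fork','vibrator','magnifier','calibrator','coupler']:
        for s in cams.silhouettes(n,q)[:3]:
            m=s['pixels'].astype(bool); p=X[m]; p=p[~np.isnan(p[:,0])]
            if len(p)<5: continue
            mu=p[:,:2].mean(0); a=np.linalg.svd((p[:,:2]-mu)[::max(1,len(p)//500)],full_matrices=False)
            print(q,round(s['conf'],2),s['bbox'],np.round(np.median(p,0)),'min',np.round(p.min(0)),'max',np.round(p.max(0)),'dir',np.round(a[2][0],3))
cv2.imwrite('pics/a.png',ims[0][:,:,::-1]);cv2.imwrite('pics/b.png',ims[1][:,:,::-1])
E
```

```text
pics
{'t': np.float64(0.0), 'q': array([-1.164,  0.312,  0.014,  1.513, -0.004,  1.319, -0.027]), 'joint_vel': array([-0.001,  0.003,  0.001,  0.002,  0.   ,  0.001,  0.002]), 'effort': array([-1.0000e-03, -3.7991e+01,  1.4600e-01, -2.3059e+01,  1.2000e-02,
        1.4000e-02,  0.0000e+00]), 'position': array([238.325, 494.867, 238.203]), 'orientation': array([ 0.69 , -0.157,  0.157, -0.689]), 'wrist_force': array([ 0.236,  0.636, -1.007]), 'moment': array([-0.027,  0.022, -0.042]), 'opening': np.float64(85.252)} 8.0
top 50.197422925921835 251.829492604025 199.00599539192905 [[-0.02, -1.0, 0.0], [-0.99, 0.02, -0.13], [0.13, -0.01, -0.99]] [ -12.  530. 1378.]
mic_mid 0.73 [304.1, 184.8, 321.6, 217.5] [ 519. -226.   23.] min [ 456. -243.    7.] max [ 583. -211.   31.] dir [-0.994 -0.106]
mic_mid 0.72 [368.4, 259.9, 397.0, 286.8] [ 268. -459.   22.] min [ 231. -515.   -7.] max [ 307. -400.   33.] dir [-0.508  0.861]
mic_mid 0.58 [331.1, 212.4, 366.4, 232.4] [ 433. -350.   22.] min [ 401. -414.   -5.] max [ 465. -293.   30.] dir [-0.409 -0.913]
cradle 0.75 [183.8, 153.0, 234.5, 233.1] [5
[... 1759 characters left out ...]
74. 385.  12.] min [452. 375.  -3.] max [512. 394.  17.] dir [0.98  0.197]
fork 0.64 [172.3, 194.0, 206.5, 234.6] [677. -17.  14.] min [ 598. -113.   -3.] max [780. 113. 194.] dir [-0.712  0.702]
magnifier 0.72 [182.3, 169.3, 205.2, 204.3] [ 717. -176.    8.] min [ 599. -233.   -3.] max [775. 101. 270.] dir [-0.427  0.904]
calibrator 0.88 [310.7, 179.1, 321.6, 205.7] [ 347. -139.   58.] min [ 327. -183.   -0.] max [ 366. -131.   89.] dir [-0.972  0.235]
calibrator 0.58 [221.3, 377.8, 248.4, 380.8] [472. 385.  13.] min [453. 376.   8.] max [504. 392.  17.] dir [0.974 0.227]
coupler 0.45 [161.4, 258.3, 175.5, 269.3] [708. 138.  21.] min [698. 119.   2.] max [724. 148.  32.] dir [-0.711 -0.703]
```

Run:
```python
import cv2
a=cv2.imread('pics/a.png')[100:310,110:410];b=cv2.imread('pics/b.png')[110:310,110:410]
import numpy as np
cv2.imwrite('pics/c1.png',cv2.resize(a,(800,560),interpolation=cv2.INTER_CUBIC));cv2.imwrite('pics/c2.png',cv2.resize(b,(800,533),interpolation=cv2.INTER_CUBIC))
```

```text
(no output)
```

View pics/c1.png

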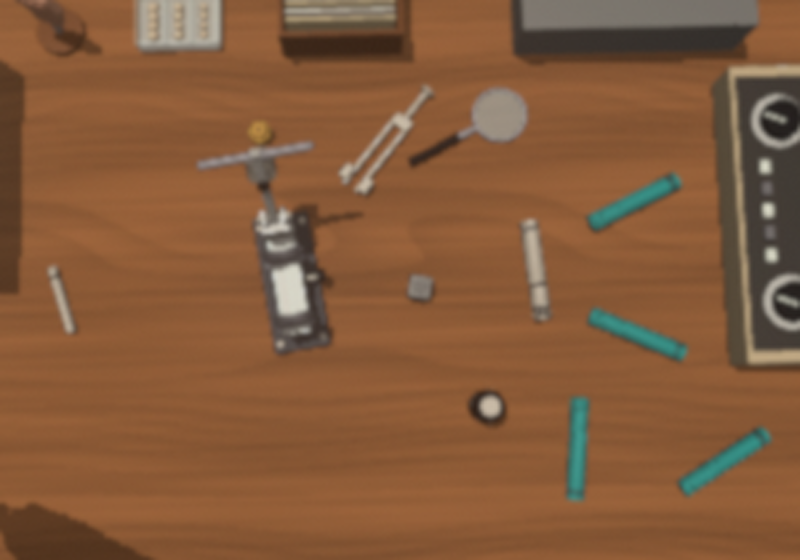

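View pics/c2.png

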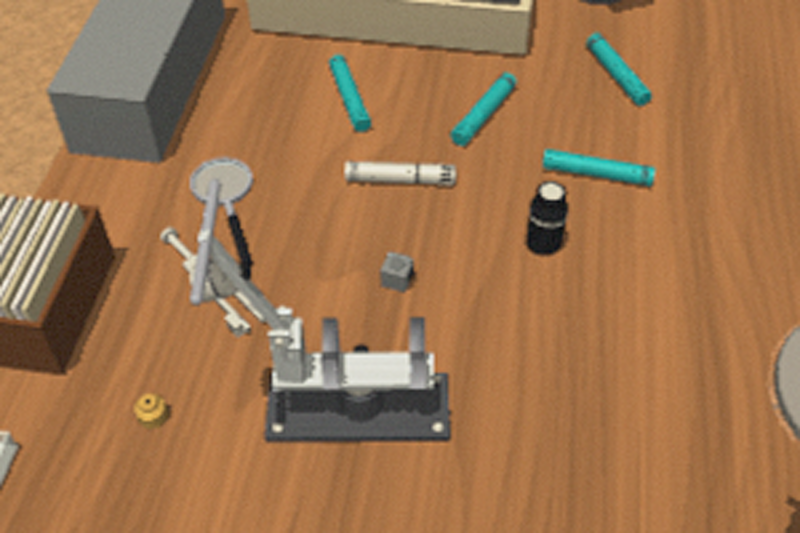

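```bash
cat >> h.py <<'E'
from scipy.spatial.transform import Rotation as Ro
def tool():
    o=r.get_obs(); return np.array(o['position']),Ro.from_quat(o['orientation']).as_matrix()
def delta(p,jaw):  # jaw: desired world dir of tool z (horizontal, tool y down); returns shift in tool axes mm and turn about y etc.
    P,R=tool(); z=np.array([*jaw,0.]);z/=np.linalg.norm(z)
    if z@R[:,2]<0:z=-z
    y=np.array([0,0,-1.]);Rt=np.stack([np.cross(y,z),y,z],1)
    return R.T@(np.array(p)-P),Ro.from_matrix(R.T@Rt).as_rotvec()
E
python3 - <<'E'
from h import *
P,R=tool(); print(np.round(R,3))
for n in ['top','side']:
    c=shot(n); X=cloud(c)
    for q in ['mic_mid','cradle']:
        for s in cams.silhouettes(n,q):
            m=s['pixels'].astype(bool); px=c['pixels'][m].mean(0)
            if q=='mic_mid' and px[0]<px[1]: continue
            p=X[m]; p=p[~np.isnan(p[:,0])]
            if q=='mic_mid':
                rc=cv2.minAreaRect(p[p[:,2]>10][:,:2].astype(np.float32)); print(n,q,s['conf'],px,rc)
            else:
                for lo,hi in [(5,20),(60,90),(90,120),(120,150),(150,180),(180,230),(230,300)]:
                    k=p[(p[:,2]>lo)&(p[:,2]<hi)]
                    if len(k)>5: print(n,lo,hi,len(k),np.round(np.percentile(k,[3,50,97],axis=0)).tolist(),[np.round(v,1) for v in cv2.minAreaRect(k[:,:2].astype(np.float32))])
E
```

```text
[[ 0.901  0.     0.434]
 [-0.434  0.     0.901]
 [ 0.    -1.     0.   ]]
top mic_mid 0.48 [152.75423729 131.71186441 111.91525424] ((493.91082763671875, 392.7695007324219), (87.02944946289062, 11.172795295715332), 17.215560913085938)
top mic_mid 0.47 [150.92653061 134.28979592 116.56326531] ((515.6351318359375, -227.55519104003906), (121.34622955322266, 22.830551147460938), 5.80040979385376)
top mic_mid 0.4 [120.37785016 104.48208469  94.61237785] ((621.2991943359375, 110.8826675415039), (80.80973815917969, 94.3414535522461), 49.14385986328125)
top 5 20 495 [[423.0, 50.0, 7.0], [495.0, 78.0, 12.0], [595.0, 135.0, 18.0]] [array([511. ,  92.6]), array([179.7,  73.8]), np.float64(8.9)]
top 60 90 296 [[442.0, 70.0, 69.0], [499.0, 90.0, 75.0], [559.0, 112.0, 84.0]] [array([510.1,  92. ]), array([144.2,  40.2]), np.float64(11.5)]
top 90 120 133 [[447.0, 67.0, 93.0], [526.0, 91.0, 109.0], [560.0, 112.0, 119.0]] [array([510. ,  91.3]), array([127.9,  45.5]), np.float64(8.0)]
top 120 150 111 [[452.0, 64.0, 121.0], [561.0, 100.0, 132.0], [576.0, 118.0, 149.0]] [array([513. ,  92.6]), array([13
[... 1126 characters left out ...]
, 106.0, 109.0], [579.0, 120.0, 119.0]] [array([517.6,  93.9]), array([136.3,  48. ]), np.float64(8.9)]
side 120 150 215 [[453.0, 64.0, 121.0], [565.0, 106.0, 132.0], [581.0, 121.0, 150.0]] [array([517.6,  93.3]), array([136.5,  49.3]), np.float64(9.3)]
side 150 180 75 [[568.0, 90.0, 150.0], [581.0, 108.0, 159.0], [590.0, 116.0, 178.0]] [array([575.1, 105.4]), array([28.5, 24.4]), np.float64(57.0)]
side 180 230 236 [[589.0, 104.0, 184.0], [607.0, 114.0, 218.0], [639.0, 127.0, 229.0]] [array([613.6, 115.9]), array([56.3, 25.4]), np.float64(5.1)]
side 230 300 298 [[609.0, 58.0, 231.0], [619.0, 115.0, 267.0], [633.0, 172.0, 270.0]] [array([616.9, 112.3]), array([ 23.4, 125. ]), np.float64(9.5)]
```

Run:
```python
from h import *
print(delta([440,92,330],[-.155,.988]))
```

```text
(array([ 356.543018  ,  -90.69630964, -276.24297034]), array([ 8.58182317e-06, -6.04306944e-01,  8.68748752e-06]))
```

```bash
python3 -m jog '[[0.0297,-0.0076,-0.023,0,0,0],[0.0297,-0.0076,-0.023,0,0,0],[0.0297,-0.0076,-0.023,0,0,0],[0.0297,-0.0076,-0.023,0,0,0],[0.0297,-0.0076,-0.023,0,0,0],[0.0297,-0.0076,-0.023,0,0,0],[0.0297,-0.0076,-0.023,0,0,0],[0.0297,-0.0076,-0.023,0,0,0],[0.0297,-0.0076,-0.023,0,0,0],[0.0297,-0.0076,-0.023,0,0,0]]'
python3 -m jog '[[0.0297,-0.0076,-0.023,0,0,0],[0.0297,-0.0076,-0.023,0,0,0],[0,0,0,0,-0.1,0],[0,0,0,0,-0.1,0],[0,0,0,0,-0.1,0],[0,0,0,0,-0.1,0],[0,0,0,0,-0.1,0],[0,0,0,0,-0.1,0],[0,0,0,0,0,0]]'
python3 - <<'E'
from h import *
c=shot('wrist','w1.png'); X=cloud(c); print(delta([440,92,330],[-.155,.988]))
print(np.round(np.array(c['R']),2).tolist(), np.round(-np.array(c['R']).T@c['t']))
for q in ['cradle','mic_mid']:
    for s in cams.silhouettes('wrist',q): print(q,s['conf'],s['bbox'])
np.save('w1.npy',X)
E
```

```text
t: 2.13
position: [406.9, 157.7, 316.0]
orientation: [-0.689, 0.157, -0.158, 0.69]
wrist_force: [0.8, 0.1, 0.3]
opening: 85.3
t: 2.88
position: [440.0, 92.2, 330.6]
orientation: [-0.705, -0.054, 0.054, 0.705]
wrist_force: [1.4, -0.4, -0.0]
opening: 85.5
(array([-0.00190543,  0.58424213, -0.24405577]), array([-0.00012854, -0.00642232,  0.00019578]))
[[-0.15, 0.99, 0.0], [0.95, 0.15, 0.27], [0.27, 0.04, -0.96]] [372.  82. 464.]
cradle 0.77 [222.5, 146.2, 269.3, 314.8]
mic_mid 0.91 [57.2, 140.0, 76.1, 213.5]
mic_mid 0.8 [17.2, 0.7, 40.5, 69.1]
mic_mid 0.79 [0.0, 114.5, 27.6, 142.0]
```

View pics/w1.png

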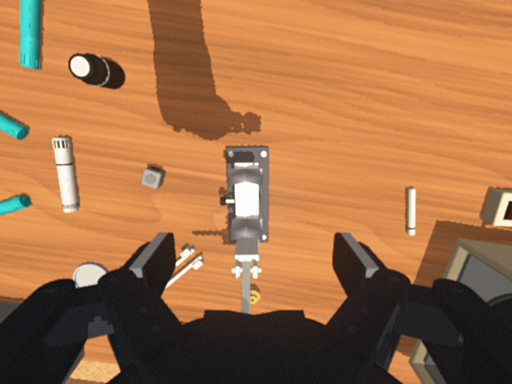

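Run:
```python
from h import *
X=np.load('w1.npy'); c=shot('wrist')
p=X[130:330,200:290].reshape(-1,3);p=p[~np.isnan(p[:,0])]
b=p[(p[:,2]>8)&(p[:,2]<16)]; print('base',cv2.minAreaRect(b[:,:2].astype(np.float32)))
a=np.radians(9);ex=-np.array([np.cos(a),np.sin(a)]);ey=np.array([-ex[1],ex[0]])
d=p[:,:2]-[511,92.5]; u=d@ex; v=d@ey
for lo in range(-90,90,6):
    k=(u>=lo)&(u<lo+6)&(abs(v)<26)&(p[:,2]>50)
    if k.sum()>3: print(lo,k.sum(),'z',np.round(np.percentile(p[k,2],[2,25,50,75,98])),'v',np.round(np.percentile(v[k],[2,98])))
k=(p[:,2]>115)&(p[:,2]<130)&(u>-55)&(u<55); print('Vtops',cv2.minAreaRect(p[k][:,:2].astype(np.float32)), np.round(np.percentile(u[k],[1,50,99]),1),np.percentile(v[k],[1,99]),np.percentile(p[k,2],[50,90,97]))
for s in cams.silhouettes('wrist','mic_mid'):
    m=s['pixels'].astype(bool); px=c['pixels'][m].mean(0)
    q=X[m];q=q[~np.isnan(q[:,0])];q=q[q[:,2]>12]
    print(px.round(),cv2.minAreaRect(q[:,:2].astype(np.float32)))
```

```text
base ((568.94970703125, 80.2033920288086), (297.2464294433594, 123.52680969238281), 1.971279263496399)
-90 29 z [196. 199. 200. 201. 203.] v [-6.  4.]
-84 115 z [182. 187. 192. 194. 200.] v [-6.  4.]
-78 113 z [148. 169. 174. 179. 184.] v [-14.  11.]
-72 148 z [126. 149. 155. 162. 169.] v [-19.  16.]
-66 175 z [128. 143. 146. 149. 153.] v [-19.  18.]
-60 162 z [ 88. 132. 135. 141. 150.] v [-18.  15.]
-54 483 z [ 74.  94. 111. 127. 133.] v [-17.  15.]
-48 15 z [ 74.  74.  75.  94. 127.] v [-14.   7.]
-36 24 z [103. 108. 116. 119. 124.] v [-23.  21.]
-30 123 z [102. 109. 114. 119. 124.] v [-23.  21.]
-24 125 z [103. 108. 114. 120. 124.] v [-23.  22.]
-18 401 z [ 73.  80.  93. 105. 121.] v [-23.  22.]
-12 90 z [72. 73. 74. 74. 76.] v [-18.  16.]
-6 83 z [51. 73. 74. 75. 75.] v [-20.  16.]
0 93 z [51. 74. 74. 75. 76.] v [-20.  18.]
6 93 z [72. 73. 74. 74. 75.] v [-18.  17.]
12 81 z [72. 73. 74. 74. 76.] v [-18.  17.]
18 88 z [73. 74. 74. 75. 76.] v [-17.  17.]
24 92 z [73. 74. 74. 74. 76.] v [-17.  17.]
30 91 z [72. 74. 74. 75. 76.] v [-17.  17.]
36 52 z [73. 74. 74. 74. 75.] v [-15.  15
[... 331 characters left out ...]
7), 9.191522598266602) [-49.7 -25.5  54.8] [-23.27736896  22.29010336] [120.46962332 126.21701269 129.22390363]
[ 59. 164. 153.] ((452.7114562988281, -312.3424377441406), (40.681697845458984, 22.35849952697754), 66.458984375)
[ 61. 182. 172.] ((306.8941650390625, -271.7765808105469), (24.55215072631836, 96.18772888183594), 85.31144714355469)
[208. 198. 182.] ((521.2431640625, -225.23635864257812), (130.7361602783203, 24.19025421142578), 5.7294087409973145)
[ 60. 168. 156.] ((592.3507690429688, -323.9306945800781), (22.30150032043457, 53.255714416503906), 25.614839553833008)
[226. 217. 201.] ((675.7665405273438, -1.9088249206542969), (43.693912506103516, 93.48026275634766), 73.84297180175781)
```

Run:
```python
from h import *
a=np.radians(5.6)
print(delta([521,-225,110],[-np.sin(a),np.cos(a)]))
```

```text
(array([  32.71944933,  220.50751899, -325.84347512]), array([-4.18347178e-05,  5.21618481e-02,  6.34497528e-05]))
```

```bash
python3 -m jog '[[0.0033,0.022,-0.0326,0,0,0],[0.0033,0.022,-0.0326,0,0,0],[0.0033,0.022,-0.0326,0,0,0],[0.0033,0.022,-0.0326,0,0,0],[0.0033,0.022,-0.0326,0,0,0],[0.0033,0.022,-0.0326,0,0,0],[0.0033,0.022,-0.0326,0,0,0],[0.0033,0.022,-0.0326,0,0,0],[0.0033,0.022,-0.0326,0,0,0],[0.0033,0.022,-0.0326,0,0.052,0]]' 0.06
python3 -m jog '[[0,0,0,0,0,0],[0,0,0,0,0,0]]'
python3 - <<'E'
from h import *
c=shot('wrist','w2.png'); X=cloud(c)
for s in cams.silhouettes('wrist','mic_mid'):
    m=s['pixels'].astype(bool); px=c['pixels'][m].mean(0)
    q=X[m];q=q[~np.isnan(q[:,0])];q=q[q[:,2]>12]
    print(s['bbox'],px.round(),cv2.minAreaRect(q[:,:2].astype(np.float32)))
a=np.radians(5.6)
print(delta([521,-225,13],[-np.sin(a),np.cos(a)]))
E
```

```text
t: 3.97
position: [522.2, -226.4, 109.4]
orientation: [-0.706, -0.035, 0.034, 0.706]
wrist_force: [0.1, 0.5, 0.7]
opening: 60.1
t: 4.13
position: [520.0, -227.3, 108.4]
orientation: [0.706, 0.032, -0.035, -0.706]
wrist_force: [0.1, 0.2, 0.7]
opening: 59.9
[43.0, 233.4, 170.0, 301.2] [ 62. 192. 183.] ((607.2374267578125, -361.02374267578125), (21.287216186523438, 130.4542694091797), 25.935089111328125)
[241.9, 122.6, 264.3, 268.4] [210. 201. 186.] ((520.361328125, -227.6118621826172), (129.32040405273438, 23.45528793334961), 5.614469528198242)
[14.1, 21.1, 182.8, 133.8] [ 68. 175. 166.] ((434.0052185058594, -355.5208740234375), (131.184814453125, 23.882888793945312), 66.28706359863281)
(array([-1.27772007, 97.57465888, -0.82020558]), array([-0.00082474,  0.00209668,  0.00027311]))
```

View pics/w2.png

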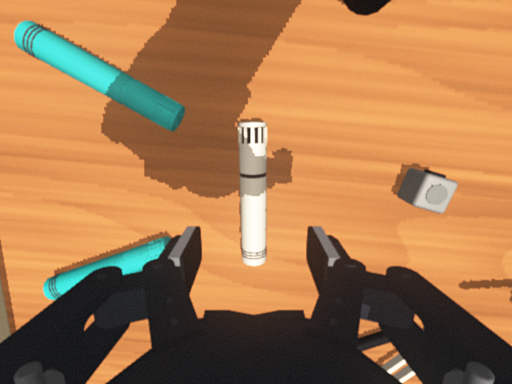

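```bash
python3 -m jog '[[0,0.025,0,0,0,0],[0,0.025,0,0,0,0],[0,0.022,0,0,0,0],[0,0.016,0,0,0,0],[0,0.009,0,0,0,0],[0,0,0,0,0,0],[0,0,0,0,0,0]]'
python3 -m jog '[[0,0,0,0,0,0],[0,0,0,0,0,0],[0,0,0,0,0,0],[0,0,0,0,0,0],[0,0,0,0,0,0],[0,0,0,0,0,0]]' 0.015 30
```

```text
t: 4.82
position: [522.8, -224.1, 14.5]
orientation: [-0.706, -0.036, 0.035, 0.706]
wrist_force: [-0.3, -0.2, -0.6]
opening: 60.2
t: 5.32
position: [522.8, -225.7, 14.9]
orientation: [0.707, 0.036, -0.034, -0.706]
wrist_force: [-1.2, -0.1, 6.2]
opening: 22.8
```

```bash
python3 -m jog '[[0,-0.01,0,0,0,0],[0,-0.02,0,0,0,0],[0,-0.03,0,0,0,0],[0,-0.04,0,0,0,0],[0,-0.04,0,0,0,0],[0,-0.03,0,0,0,0],[0,-0.02,0,0,0,0],[0,0,0,0,0,0],[0,0,0,0,0,0]]'
python3 - <<'E'
from h import *
for i in range(3): print(np.round(r.get_obs()['wrist_force'],2),np.round(r.get_obs()['moment'],3))
c=shot('wrist','w3.png'); X=cloud(c)
P,R=tool();print(P)
for s in cams.silhouettes('wrist','mic_mid'):
    m=s['pixels'].astype(bool); px=c['pixels'][m].mean(0)
    if px[0]<px[1]: continue
    q=X[m];q=q[~np.isnan(q[:,0])]
    L=(q-P)@R
    print(s['bbox'],cv2.minAreaRect(q[:,:2].astype(np.float32)), np.round(np.percentile(L,[2,50,98],axis=0)).tolist())
    for lo in range(-80,80,15):
        k=(L[:,0]>=lo)&(L[:,0]<lo+15)
        if k.sum()>5: print(lo,k.sum(),np.round(np.percentile(L[k,1],5),1),np.round(np.percentile(q[k,2],95),1))
a=np.radians(9.0);ex=-np.array([np.cos(a),np.sin(a)])
O=np.array([497,90.5]); g=O+15*ex
print(g,delta([*g,200],[-np.sin(a),np.cos(a)]))
E
```

```text
t: 6.07
position: [521.7, -225.1, 204.1]
orientation: [0.706, 0.035, -0.035, -0.706]
wrist_force: [0.1, 0.5, -3.5]
opening: 22.3
[ 0.06  0.49 -3.5 ] [ 0.022  0.036 -0.049]
[ 0.06  0.49 -3.5 ] [ 0.022  0.036 -0.049]
[ 0.06  0.49 -3.5 ] [ 0.022  0.036 -0.049]
[ 520.78342897 -224.38526435  202.38267732]
[232.6, 120.9, 273.7, 316.9] ((511.0301513671875, -229.40798950195312), (113.1293716430664, 47.35680389404297), 15.315447807312012) [[-65.0, -10.0, -12.0], [-22.0, -8.0, -1.0], [39.0, 0.0, 11.0]]
-80 207 -9.2 211.8
-65 1484 -9.6 212.1
-50 1347 -9.6 212.1
-35 1212 -9.5 211.9
-20 1129 -9.7 212.1
-5 983 -9.5 211.9
10 927 -9.6 211.9
25 865 -9.6 211.9
40 106 -9.1 211.4
[482.18467489  88.15348302] (array([ -6.97693582,   2.15386224, 314.43802462]), array([-0.00247685, -0.05785286, -0.00384146]))
```

View pics/w3.png

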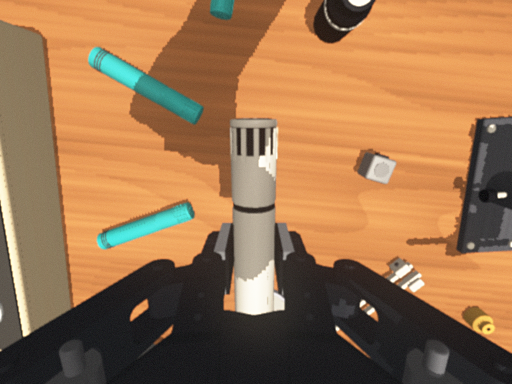

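```bash
python3 -m jog '[[-0.0007,0,0.02,0,0,0],[-0.0007,0,0.036,0,0,0],[-0.0007,0,0.036,0,0,0],[-0.0007,0,0.036,0,0,0],[-0.0007,0,0.036,0,0,0],[-0.0007,0,0.036,0,0,0],[-0.0007,0,0.036,0,0,0],[-0.0007,0,0.036,0,0,0],[-0.0007,0,0.026,0,0,0],[-0.0007,0,0.016,0,0,0]]'
python3 -m jog '[[0,0,0,0,-0.03,0],[0,0,0,0,-0.028,0],[0,0,0,0,0,0],[0,0,0,0,0,0]]'
python3 - <<'E'
from h import *
c=shot('wrist','w4.png'); X=cloud(c); P,R=tool()
a=np.radians(9.0)
print(P,r.get_obs()['wrist_force'],delta([482.2,88.2,140],[-np.sin(a),np.cos(a)]))
for n in ['wrist','top','side']:
    c=cams.camera(n); X=cloud(c); p=X.reshape(-1,3); p=p[~np.isnan(p[:,0])]
    ex=-np.array([np.cos(a),np.sin(a)]);ey=np.array([-ex[1],ex[0]])
    d=p[:,:2]-[497,90.5];u=d@ex;v=d@ey
    k=(u>30)&(u<52)&(abs(v)<35)&(p[:,2]>100)&(p[:,2]<130); 
    if k.sum()>3: print(n,'Vf',k.sum(),np.percentile(u[k],[2,98]),np.percentile(v[k],[1,99]),np.percentile(p[k,2],[2,98]))
    k=(u>-30)&(u<78)&(abs(v)<14)&(p[:,2]>180)&(p[:,2]<215)
    if k.sum()>3: print(n,'mic',k.sum(),np.percentile(u[k],[2,98]),np.percentile(v[k],[1,99]),np.percentile(p[k,2],[2,98]),cv2.fitLine(np.stack([u[k],v[k]],1).astype(np.float32),cv2.DIST_L2,0,.01,.01).ravel())
E
```

```text
t: 7.0
position: [480.9, 91.5, 200.9]
orientation: [-0.706, -0.035, 0.039, 0.707]
wrist_force: [-0.5, -0.4, -3.0]
opening: 22.5
t: 7.33
position: [482.3, 86.4, 201.7]
orientation: [0.705, 0.054, -0.057, -0.705]
wrist_force: [0.3, 0.1, -3.2]
opening: 22.4
[482.67043799  86.279796   202.06369484] [-0.42640769 -0.55226933 -2.35746643] (array([2.73899107e-02, 6.20628883e+01, 2.00196472e+00]), array([ 0.00051375, -0.00111209, -0.00312356]))
wrist Vf 234 [35.68827134 49.42727581] [-22.75183022  23.16018724] [103.76098047 123.99395431]
wrist mic 8145 [-23.14162398  76.3170346 ] [-10.95146896  13.19238364] [200.12980291 210.78898706] [9.9998885e-01 4.7209477e-03 3.0915899e+01 1.4373293e+00]
top Vf 10 [38.41978851 50.72001455] [18.01494214 23.35317002] [103.06860715 126.8973738 ]
side Vf 128 [34.86784175 47.3412955 ] [-23.86878055  22.98806424] [101.33746101 125.6109905 ]
side mic 377 [-28.76031172  77.17972391] [-11.10607659   7.52772657] [194.65273948 213.95476835] [ 9.9997586e-01  6.9449227e-03  2.6138899e+01 -4.0951600e+00]
```

View pics/w4.png

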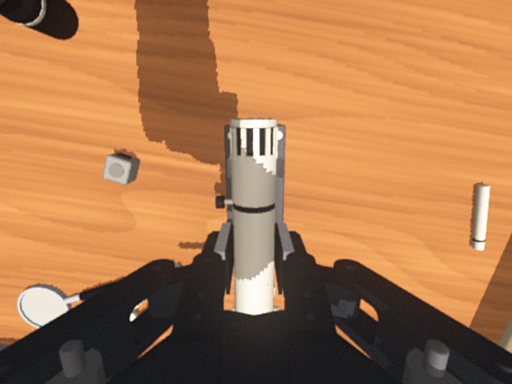

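```bash
python3 -m jog '[[0,0.01,0.0013,0,0,0],[0,0.015,0,0,0,0],[0,0.015,0,0,0,0],[0,0.012,0,0,0,0],[0,0.01,0,0,0,0],[0,0.006,0,0,0,0],[0,0,0,0,0,0],[0,0,0,0,0,0]]'
python3 -m jog '[[0,0.001,0,0,0,0],[0,0.001,0,0,0,0],[0,0.001,0,0,0,0],[0,0.001,0,0,0,0],[0,0,0,0,0,0],[0,0,0,0,0,0]]'
python3 -m jog '[[0,0.001,0,0,0,0],[0,0.001,0,0,0,0],[0,0,0,0,0,0],[0,0,0,0,0,0]]'
```

```text
t: 8.2
position: [483.5, 88.0, 135.4]
orientation: [0.705, 0.055, -0.056, -0.705]
wrist_force: [0.2, 0.1, -3.5]
opening: 22.7
t: 8.7
position: [483.5, 88.1, 131.6]
orientation: [-0.705, -0.056, 0.056, 0.705]
wrist_force: [-0.7, 0.2, -2.3]
opening: 22.0
t: 9.03
position: [483.4, 88.0, 129.4]
orientation: [0.705, 0.055, -0.056, -0.705]
wrist_force: [0.6, 0.5, -2.6]
opening: 22.6
```

```bash
S='[[0,0.0005,0,0,0,0],[0,0.0005,0,0,0,0],[0,0,0,0,0,0]]'
python3 -m jog '[[0,0.0005,0,0,0,0],[0,0.0005,0,0,0,0],[0,0,0,0,0,0],[0,0,0,0,0,0]]' | grep -E 'pos|force'
python3 -m jog '[[0,0.0005,0,0,0,0],[0,0.0005,0,0,0,0],[0,0,0,0,0,0],[0,0,0,0,0,0]]' | grep -E 'pos|force'
python3 -m jog '[[0,0.0005,0,0,0,0],[0,0.0005,0,0,0,0],[0,0,0,0,0,0],[0,0,0,0,0,0]]' | grep -E 'pos|force'
```

```text
position: [483.4, 88.0, 128.5]
wrist_force: [0.1, 0.4, -2.0]
position: [483.4, 88.0, 127.5]
wrist_force: [-0.9, 0.7, -2.8]
position: [483.4, 88.0, 126.5]
wrist_force: [0.3, 0.1, -3.4]
```

```bash
python3 -m jog '[[0,0.0005,0,0,0,0],[0,0.0005,0,0,0,0],[0,0,0,0,0,0],[0,0,0,0,0,0]]' | grep -E 'pos|force'
python3 -m jog '[[0,0.0005,0,0,0,0],[0,0.0005,0,0,0,0],[0,0,0,0,0,0],[0,0,0,0,0,0]]' | grep -E 'pos|force'
```

```text
position: [483.4, 88.0, 125.5]
wrist_force: [-0.3, 0.3, -3.2]
position: [483.4, 88.0, 124.5]
wrist_force: [-0.2, 0.4, -3.7]
```

```bash
python3 -m jog '[[0,0.0005,0,0,0,0],[0,0.0005,0,0,0,0],[0,0,0,0,0,0],[0,0,0,0,0,0]]' | grep -E 'pos|force'
```

```text
position: [483.4, 88.0, 123.5]
wrist_force: [-0.1, -0.6, -2.6]
```

```bash
python3 -m jog '[[0,0.0005,0,0,0,0],[0,0.0005,0,0,0,0],[0,0,0,0,0,0],[0,0,0,0,0,0]]' | grep -E 'pos|force'
python3 - <<'E'
from h import *
print(r.get_obs()['moment'])
E
```

```text
position: [483.7, 87.8, 123.0]
wrist_force: [-0.7, -0.9, 1.5]
[-0.16475649  0.23931792  0.05648182]
```

```bash
python3 -m jog '[[0,0.0005,0,0,0,0],[0,0.0005,0,0,0,0],[0,0,0,0,0,0],[0,0,0,0,0,0]]' | grep -E 'pos|force'
```

```text
position: [483.7, 87.8, 122.9]
wrist_force: [-4.0, -1.6, 8.1]
```

```bash
python3 -m jog '[[0,-0.0003,0,0,0,0],[0,0,0,0,0,0],[0,0,0,0,0,0]]' | grep -E 'pos|force'
python3 - <<'E'
from h import *
o=r.get_obs();print(o['moment'],o['wrist_force']); P,R=tool(); print(np.degrees(np.arcsin(R[2,0])),np.degrees(np.arcsin(R[2,2])))
c=shot('wrist'); X=cloud(c)
L=(X.reshape(-1,3)-P)@R; k=(abs(L[:,2])<14)&(abs(L[:,0])<75)&(L[:,1]>-20)&(L[:,1]<5);L=L[k];W=X.reshape(-1,3)[k]
for lo in range(-75,60,15):
    k=(L[:,0]>=lo)&(L[:,0]<lo+15)
    if k.sum()>5: print(lo,k.sum(),np.round(np.percentile(W[k,2],[50,90,95]),1))
E
```

```text
position: [483.7, 87.8, 122.9]
wrist_force: [-2.6, -0.3, 6.5]
[-0.29022101  0.67738452  0.03514615] [-2.60215898 -0.2806842   6.51859338]
0.04173364121706926 0.012818353407597603
-75 798 [128.7 130.6 130.9]
-60 1442 [128.9 130.7 131. ]
-45 1308 [129.1 130.7 131. ]
-30 1167 [129.  130.6 130.9]
-15 1432 [129.4 135.3 139.8]
0 1107 [129.4 131.2 133.6]
15 912 [129.2 130.7 131. ]
30 619 [128.9 130.6 131. ]
```

```bash
python3 -m jog '[[0,-0.0004,0,0,0,0],[0,-0.0004,0,0,0,0],[0,0,0,0,0,0],[0,0,0,0,0,0]]' | grep -E 'pos|force'
```

```text
position: [483.7, 87.8, 123.0]
wrist_force: [-1.2, -1.7, 5.2]
```

```bash
python3 -m jog '[[0,-0.0005,0,0,0,0],[0,0,0,0,0,0],[0,0,0,0,0,0]]' | grep -E 'pos|force'
python3 -m jog '[[0,0,0,0,0,0],[0,0,0,0,0,0],[0,0,0,0,0,0],[0,0,0,0,0,0]]' 0.035| grep -E 'pos|force|open'
python3 - <<'E'
from h import *
o=r.get_obs();print(o['moment'],o['wrist_force']); P,R=tool()
c=shot('wrist'); X=cloud(c)
L=(X.reshape(-1,3)-P)@R; k=(abs(L[:,2])<14)&(abs(L[:,0])<75)&(L[:,1]>-20)&(L[:,1]<5);L=L[k];W=X.reshape(-1,3)[k]
for lo in range(-75,60,15):
    k=(L[:,0]>=lo)&(L[:,0]<lo+15)
    if k.sum()>5: print(lo,k.sum(),np.round(np.percentile(W[k,2],[50,90,95]),1),np.round(np.percentile(L[k],[2,98],axis=0),1).tolist())
E
```

```text
position: [483.7, 87.8, 123.0]
wrist_force: [-0.9, -1.9, 2.5]
position: [483.3, 88.5, 122.9]
wrist_force: [0.6, 0.5, 0.4]
opening: 35.2
[-0.0070243   0.0378361  -0.04044188] [0.64291873 0.52422028 0.41149337]
-75 765 [128.8 130.6 131. ] [[-67.3, -8.4, -11.9], [-60.1, 2.3, 10.4]]
-60 1446 [129.  130.7 131. ] [[-59.7, -8.6, -12.0], [-45.3, 2.5, 10.6]]
-45 1311 [129.2 130.7 131.1] [[-44.8, -8.5, -11.8], [-30.3, 2.4, 10.5]]
-30 1178 [129.  130.7 131. ] [[-29.8, -8.5, -11.6], [-15.4, 1.4, 10.3]]
-15 1095 [129.1 130.7 131. ] [[-14.7, -8.4, -11.5], [-0.3, 2.6, 10.6]]
0 1003 [129.2 130.8 131.1] [[0.2, -8.5, -11.6], [14.6, 1.3, 10.7]]
15 925 [129.1 130.7 131. ] [[15.4, -8.4, -11.4], [29.7, 2.0, 11.2]]
30 609 [128.9 130.7 131. ] [[30.2, -8.4, -11.7], [41.4, 3.0, 11.0]]
```

```bash
python3 -m jog '[[0,0,-0.0006,0,0,0],[0,0,0,0,0,0],[0,0,0,0,0,0],[0,0,0,0,0,0]]' 0.015 20 | grep -E 'pos|force|open'
python3 -m jog '[[0.0015,0,0,0,0,0],[0.0015,0,0,0,0,0],[0.0015,0,0,0,0,0],[0.0015,0,0,0,0,0],[0.001,0,0,0,0,0],[0.001,0,0,0,0,0],[0.001,0,0,0,0,0],[0,0,0,0,0,0],[0,0,0,0,0,0]]' | grep -E 'pos|force|open'
```

```text
position: [483.5, 87.7, 123.1]
wrist_force: [-0.5, 0.6, 0.9]
opening: 23.2
position: [492.7, 89.2, 123.1]
wrist_force: [-2.0, 1.0, 1.6]
opening: 23.4
```

```bash
python3 -m jog '[[0.001,0,0,0,0,0],[0.001,0,0,0,0,0],[0.001,0,0,0,0,0],[0,0,0,0,0,0],[0,0,0,0,0,0]]' | grep -E 'pos|force'
python3 -m jog '[[0.0005,0,0,0,0,0],[0.0005,0,0,0,0,0],[0,0,0,0,0,0],[0,0,0,0,0,0]]' | grep -E 'pos|force'
```

```text
position: [495.6, 89.6, 123.1]
wrist_force: [-2.0, 1.8, 2.0]
position: [496.3, 89.7, 123.1]
wrist_force: [-2.9, 2.1, 1.6]
```

```bash
python3 -m jog '[[0.0005,0,0,0,0,0],[0.0005,0,0,0,0,0],[0,0,0,0,0,0],[0,0,0,0,0,0]]' | grep -E 'pos|force'
```

```text
position: [496.9, 89.8, 123.1]
wrist_force: [-4.3, 4.0, 3.1]
```

```bash
python3 -m jog '[[0,-0.0002,0.0005,0,0,0],[0,0,0,0,0,0],[0,0,0,0,0,0]]' | grep -E 'pos|force'
python3 -m jog '[[0.0005,0,0,0,0,0],[0.0005,0,0,0,0,0],[0,0,0,0,0,0],[0,0,0,0,0,0]]' | grep -E 'pos|force'
python3 - <<'E'
from h import *
o=r.get_obs();print(o['moment'],o['wrist_force']); P,R=tool();print(P)
c=shot('wrist'); X=cloud(c).reshape(-1,3); 
k=(abs(((X-P)@R)[:,2])<14)&(X[:,2]>115)&(X[:,2]<133);L=((X-P)@R)[k]; print(np.percentile(L[L[:,0]<0][:,0],[.5,1,2]))
c=shot('side','s1.png'); X=cloud(c).reshape(-1,3)
a=np.radians(9.0);ex=-np.array([np.cos(a),np.sin(a)]);ey=np.array([-ex[1],ex[0]])
d=X[:,:2]-[497,90.5];u=d@ex;v=d@ey
k=(abs(v)<9)&(X[:,2]>122)&(X[:,2]<137)
for lo in range(-72,90,4):
    j=k&(u>=lo)&(u<lo+4)
    if j.sum(): print(lo,j.sum(),np.round(np.percentile(X[j,2],[5,95]),1),end=';')
b=cv2.imread('pics/s1.png')[190:290,170:290]; cv2.imwrite('pics/s1c.png',cv2.resize(b,(720,600),interpolation=cv2.INTER_CUBIC))
E
```

```text
position: [497.0, 89.8, 123.1]
wrist_force: [-3.7, 1.6, 2.7]
position: [497.0, 89.8, 123.1]
wrist_force: [-6.0, 1.8, 4.0]
[0.32488    1.33330935 0.05621951] [-6.0417165   1.82320448  4.00446875]
[496.95769572  89.82794222 123.05120459]
[-67.28883517 -66.88993783 -66.37678683]
-72 6 [132.1 135. ];-68 12 [132.7 136.3];-64 15 [128.1 132.8];-60 8 [128.5 133.6];-56 11 [129.1 133.4];-52 12 [129.9 133.6];-48 11 [126.5 134. ];-44 10 [128.  133.2];-40 13 [128.8 133.3];-36 10 [126. 133.];-32 9 [128.2 134.1];-28 13 [127.6 133.9];-24 9 [126.3 133. ];-20 6 [128. 134.];8 4 [128.8 131.8];12 13 [128.  133.3];16 6 [129.2 133.2];20 12 [128.7 134.2];24 13 [127.6 134.2];28 7 [125.7 132.7];32 13 [127.1 133.1];36 14 [127.1 133.2];40 7 [127. 133.];44 13 [126.7 133.7];48 14 [126.9 132.4];52 7 [128.1 133.5];56 15 [125.4 134. ];60 14 [125.1 134.5];64 6 [128.2 134.7];
```

View pics/s1c.png

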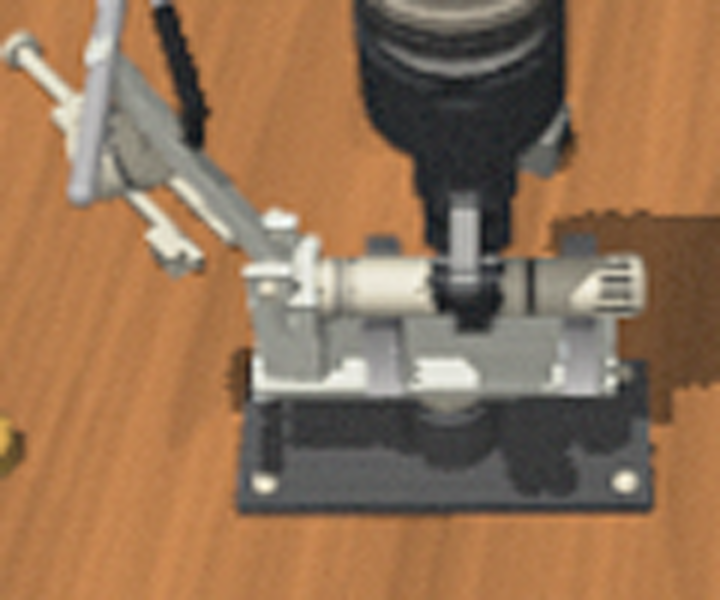

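```bash
python3 -m jog '[[-0.0005,0,0,0,0,0],[0,0,0,0,0,0],[0,0,0,0,0,0]]' | grep -E 'pos|force'
python3 -m jog '[[0,0,0,0,0,0],[0,0,0,0,0,0],[0,0,0,0,0,0],[0,0,0,0,0,0]]' 0.04| grep -E 'pos|force|open'
python3 -m jog '[[0,-0.01,0,0,0,0],[0,-0.02,0,0,0,0],[0,-0.03,0,0,0,0],[0,-0.04,0,0,0,0],[0,-0.04,0,0,0,0],[0,-0.04,0,0,0,0],[0,-0.04,0,0,0,0],[0,-0.02,0,0,0,0],[0,0,0,0,0,0],[0,0,0,0,0,0]]'
python3 - <<'E'
from h import *
O=np.array([496.5,89.8])
ims=[]
for n in ['wrist','side','top']:
    c=shot(n,'x_%s.png'%n); X=cloud(c).reshape(-1,3)
    a=np.radians(9.0);ex=-np.array([np.cos(a),np.sin(a)]);ey=np.array([-ex[1],ex[0]])
    d=X[:,:2]-O;u=d@ex;v=d@ey
    k=(abs(v)<14)&(u>-61)&(u<75)&(X[:,2]>126)&(X[:,2]<135)
    if k.sum(): print(n,'mic',np.percentile(u[k],[1,99]),np.percentile(v[k],[2,98]),np.percentile(X[k,2],[50,95]))
    k=(abs(v)<75)&(abs(v)>20)&(u<-90)&(u>-160)&(X[:,2]>235)&(X[:,2]<290)
    if k.sum(): print(n,'bar',k.sum(),np.percentile(u[k],[2,50,98]),np.percentile(v[k],[1,99]),np.percentile(X[k,2],[2,50,98]))
E
```

```text
position: [496.9, 89.8, 123.1]
wrist_force: [-5.6, 1.6, 2.8]
position: [498.8, 89.3, 123.5]
wrist_force: [0.6, -0.2, 0.3]
opening: 39.7
t: 17.23
position: [498.7, 89.8, 365.3]
orientation: [-0.705, -0.057, 0.054, 0.705]
wrist_force: [-0.0, -0.2, -1.1]
opening: 40.0
wrist mic [-59.07078036  65.05356883] [-9.78461381  8.67818087] [129.50328338 131.37181726]
wrist bar 463 [-129.04023857 -125.0689968  -122.92162165] [-47.97328675  46.87251709] [259.83269917 265.05931882 267.44628391]
side mic [-58.85230537  65.42565179] [-11.96636475   7.20541425] [130.94329242 133.86952008]
side bar 157 [-133.07660557 -127.68919434 -123.95327832] [-65.30229534  60.29265565] [263.75035456 267.7802974  270.3077537 ]
top mic [-16.68433752  66.67555146] [-0.2066384  10.09358078] [130.13763259 133.55674481]
top bar 45 [-131.61762906 -125.74434427 -122.30936791] [25.28186385 62.63453812] [261.08286031 267.56169579 274.00123633]
```

Run:
```python
from h import *
a=np.radians(9.0);ex=-np.array([np.cos(a),np.sin(a)]);ey=np.array([-ex[1],ex[0]])
t=np.array([496.5,89.8])-129*ex+43*ey; print(t,np.round(r.get_obs()['q'],2),delta([*t,315],ex)); P,R=tool();print(R.round(3))
```

```text
[630.63847793  67.50944734] [-0.59  0.19  0.47  1.39 -0.09  1.58  1.6 ] (array([128.58006421,  46.49687863, -43.16504938]), array([-0.00207968, -1.5707622 , -0.00256247]))
[[ 0.988 -0.003 -0.156]
 [ 0.156 -0.001  0.988]
 [-0.003 -1.    -0.   ]]
```

```bash
python3 -m jog '[[0.0321,0.0116,-0.0108,0,0,0],[0.0321,0.0116,-0.0108,0,0,0],[0.0321,0.0116,-0.0108,0,0,0],[0.0321,0.0116,-0.0108,0,0,0],[0,0,0,0,0.1208,0],[0,0,0,0,0.1208,0],[0,0,0,0,0.1208,0],[0,0,0,0,0.1208,0],[0,0,0,0,0.1208,0],[0,0,0,0,0.1208,0]]' 
python3 -m jog '[[0,0,0,0,0.1208,0],[0,0,0,0,0.1208,0],[0,0,0,0,0.1208,0],[0,0,0,0,0.1208,0],[0,0,0,0,0.1208,0],[0,0,0,0,0.1208,0],[0,0,0,0,0.1208,0],[0,0,0,0,0,0],[0,0,0,0,0,0]]'
python3 - <<'E'
from h import *
a=np.radians(9.0);ex=-np.array([np.cos(a),np.sin(a)]);ey=np.array([-ex[1],ex[0]]);O=np.array([496.5,89.8])
t=O-129*ex+43*ey; print(np.round(r.get_obs()['q'],2),delta([*t,267],ex)); P,R=tool();print(P,R.round(3))
c=shot('wrist','w5.png'); X=cloud(c).reshape(-1,3)
d=X[:,:2]-O;u=d@ex;v=d@ey
k=(abs(v)<75)&(u<-90)&(u>-160)&(X[:,2]>255)&(X[:,2]<275)
for lo in range(-60,60,10):
    j=k&(v>=lo)&(v<lo+10)
    if j.sum()>3: print('bar',lo,j.sum(),np.percentile(u[j],[2,50,98]).round(1),np.percentile(X[j,2],[2,50,98]).round(1))
E
```

```text
t: 18.22
position: [630.6, 67.5, 314.7]
orientation: [0.679, -0.201, 0.199, -0.678]
wrist_force: [-0.2, 0.5, -0.1]
opening: 39.9
t: 18.97
position: [630.8, 67.7, 315.4]
orientation: [0.539, -0.459, 0.458, -0.538]
wrist_force: [-0.2, -0.0, -0.6]
opening: 40.1
[-0.58  0.56  0.81  1.11 -0.39  1.62  0.29] (array([ 0.16122883, 48.36520417, -0.0652246 ]), array([2.81624535e-03, 3.15289579e-03, 5.43854433e-05]))
[630.81122483  67.70313427 315.36482056] [[ 0.16  -0.003  0.987]
 [-0.987 -0.     0.16 ]
 [ 0.    -1.    -0.003]]
bar -60 270 [-132.7 -128.2 -123. ] [262.1 265.9 267.9]
bar -50 247 [-132.8 -128.2 -123.6] [262.7 265.8 267.7]
bar -40 239 [-133.  -128.3 -123.6] [262.4 265.9 267.8]
bar -30 236 [-133.  -128.3 -123.6] [262.2 265.9 267.6]
bar -20 209 [-132.5 -127.7 -123.5] [263.2 266.1 267.4]
bar -10 243 [-133.2 -127.7 -121.1] [256.1 266.  268.3]
bar 0 220 [-133.3 -127.8 -121.4] [256.9 265.9 268. ]
bar 10 193 [-132.8 -128.5 -123.4] [262.3 265.9 267.3]
bar 20 174 [-132.9 -128.5 -123.8] [262.8 265.9 267.5]
bar 30 171 [-133.  -128.6 -124.2] [263.5 265.8 267.3]
bar 40 161 [-133.1 -128.6 -124.1] [263.1 265.8 267.6]
bar 50 160 [-133.2 -128.7 -124.1] [262.8 265.8 267.5]
```

View pics/w5.png

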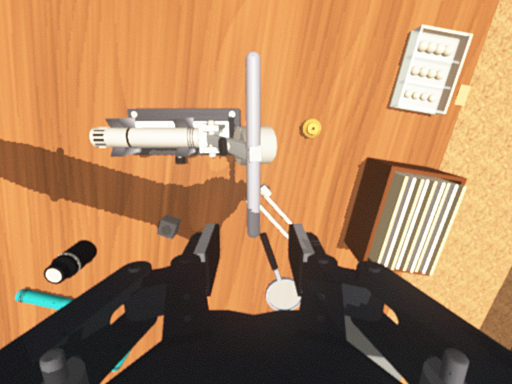

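```bash
python3 -m jog '[[0,0.01,0,0,0,0],[0,0.015,0,0,0,0],[0,0.015,0,0,0,0],[0,0.01,0,0,0,0],[0,0.007,0,0,0,0],[0,0,0,0,0,0],[0,0,0,0,0,0]]' 
python3 -m jog '[[0,0,0,0,0,0],[0,0,0,0,0,0],[0,0,0,0,0,0],[0,0,0,0,0,0],[0,0,0,0,0,0]]' 0.002 20
python3 - <<'E'
import numpy as np
a=np.r_[1.937:0.02:-0.05]
print([(round(x-.05,2),round(-130*(np.sin(x-.05)-np.sin(x))/1000,4),round(-130*(np.cos(x-.05)-np.cos(x))/1000,4)) for x in a])
E
```

```text
t: 19.6
position: [631.3, 67.7, 259.7]
orientation: [0.538, -0.459, 0.459, -0.538]
wrist_force: [0.0, 0.3, 0.4]
opening: 39.9
t: 20.02
position: [630.5, 67.2, 260.9]
orientation: [0.538, -0.46, 0.459, -0.537]
wrist_force: [-4.9, -0.6, 4.6]
opening: 8.6
[(np.float64(1.89), np.float64(-0.0022), np.float64(-0.0061)), (np.float64(1.84), np.float64(-0.0019), np.float64(-0.0062)), (np.float64(1.79), np.float64(-0.0016), np.float64(-0.0063)), (np.float64(1.74), np.float64(-0.0012), np.float64(-0.0064)), (np.float64(1.69), np.float64(-0.0009), np.float64(-0.0064)), (np.float64(1.64), np.float64(-0.0006), np.float64(-0.0065)), (np.float64(1.59), np.float64(-0.0003), np.float64(-0.0065)), (np.float64(1.54), np.float64(0.0001), np.float64(-0.0065)), (np.float64(1.49), np.float64(0.0004), np.float64(-0.0065)), (np.float64(1.44), np.float64(0.0007), np.float64(-0.0065)), (np.float64(1.39), np.float64(0.001), np.float64(-0.0064)), (np.float64(1.34), np.float64(0.0013), np.float64(-0.0064)), (np.float64(1.29), np.float64(0.0017), np.float64(-0.0063)), (np.float64(1.24), np.float64(0.002), np.float6
[... 832 characters left out ...]
(0.0055), np.float64(-0.0035)), (np.float64(0.49), np.float64(0.0057), np.float64(-0.0032)), (np.float64(0.44), np.float64(0.0058), np.float64(-0.0029)), (np.float64(0.39), np.float64(0.006), np.float64(-0.0026)), (np.float64(0.34), np.float64(0.0061), np.float64(-0.0023)), (np.float64(0.29), np.float64(0.0062), np.float64(-0.002)), (np.float64(0.24), np.float64(0.0063), np.float64(-0.0017)), (np.float64(0.19), np.float64(0.0064), np.float64(-0.0014)), (np.float64(0.14), np.float64(0.0064), np.float64(-0.001)), (np.float64(0.09), np.float64(0.0065), np.float64(-0.0007)), (np.float64(0.04), np.float64(0.0065), np.float64(-0.0004)), (np.float64(-0.01), np.float64(0.0065), np.float64(-0.0001))]
```

```bash
python3 -m jog '[[0,-0.0022,-0.0061,0,0,0],[0,-0.0019,-0.0062,0,0,0],[0,-0.0016,-0.0063,0,0,0],[0,-0.0012,-0.0064,0,0,0],[0,-0.0009,-0.0064,0,0,0],[0,0,0,0,0,0]]'
```

```text
t: 20.52
position: [599.9, 62.3, 269.3]
orientation: [-0.537, 0.459, -0.46, 0.538]
wrist_force: [2.4, -1.1, 4.7]
opening: 8.7
```

```bash
python3 -m jog '[[0,-0.0003,-0.0065,0,0,0],[0,0,-0.0065,0,0,0],[0,0.0001,-0.0065,0,0,0],[0,0.0004,-0.0065,0,0,0],[0,0.0007,-0.0065,0,0,0],[0,0.001,-0.0064,0,0,0],[0,0.0013,-0.0064,0,0,0],[0,0,0,0,0,0]]'
```

```text
t: 21.18
position: [553.8, 54.7, 265.1]
orientation: [0.538, -0.46, 0.459, -0.537]
wrist_force: [-0.6, -1.2, 8.0]
opening: 9.1
```

```bash
python3 -m jog '[[0,0.0005,-0.0063,0,0,0],[0,0.0015,-0.0062,0,0,0],[0,0.0023,-0.0061,0,0,0],[0,0.0026,-0.006,0,0,0],[0,0.0029,-0.0058,0,0,0],[0,0.0032,-0.0057,0,0,0],[0,0,0,0,0,0]]'
python3 - <<'E'
from h import *
a=np.radians(9.0);ex=-np.array([np.cos(a),np.sin(a)]);O=np.array([496.5,89.8])
P,R=tool(); u=(P[:2]-O)@ex; print(u+82,P[2]-141.3,np.hypot(u+82,P[2]-141.3),r.get_obs()['q'])
E
```

```text
t: 21.77
position: [517.8, 49.1, 250.3]
orientation: [0.539, -0.46, 0.458, -0.537]
wrist_force: [-0.2, -2.9, 0.2]
opening: 8.9
67.31419059444374 109.01366176746731 128.12173393822323 [-0.79015468  0.31524807  0.86439388  1.59267983 -0.24343578  1.35044425
  0.26111866]
```

```bash
python3 -m jog '[[0,0.0034,-0.0055,0,0,0],[0,0.0037,-0.0053,0,0,0],[0,0.004,-0.0051,0,0,0],[0,0.0042,-0.0049,0,0,0],[0,0.0045,-0.0047,0,0,0],[0,0,0,0,0,0]]' 
python3 -m jog '[[0,0.0047,-0.0045,0,0,0],[0,0.0049,-0.0042,0,0,0],[0,0.0051,-0.004,0,0,0],[0,0.0053,-0.0037,0,0,0],[0,0.0055,-0.0035,0,0,0],[0,0,0,0,0,0]]'
```

```text
t: 22.27
position: [493.2, 45.2, 230.4]
orientation: [0.538, -0.46, 0.459, -0.537]
wrist_force: [1.4, -4.5, -0.8]
opening: 9.1
t: 22.77
position: [473.6, 42.2, 204.5]
orientation: [0.539, -0.46, 0.459, -0.537]
wrist_force: [0.9, -5.5, -0.9]
opening: 9.0
```

```bash
python3 -m jog '[[0.0004,0.0057,-0.0032,0,0,0],[0.0004,0.0058,-0.0029,0,0,0],[0.0002,0.006,-0.0026,0,0,0],[0,0.0061,-0.0023,0,0,0],[0,0.0062,-0.002,0,0,0],[0,0.0063,-0.0017,0,0,0],[0,0,0,0,0,0]]'
python3 - <<'E'
from h import *
a=np.radians(9.0);ex=-np.array([np.cos(a),np.sin(a)]);O=np.array([496.5,89.8])
P,R=tool(); u=(P[:2]-O)@ex; print(u+82,P[2]-141.3,r.get_obs()['moment'])
c=shot('side','s2.png')
b=cv2.imread('pics/s2.png')[170:290,170:310]; cv2.imwrite('pics/s2c.png',cv2.resize(b,(700,600),interpolation=cv2.INTER_CUBIC))
E
```

```text
t: 23.35
position: [458.8, 39.7, 168.2]
orientation: [0.539, -0.46, 0.458, -0.537]
wrist_force: [-3.4, -3.7, 0.1]
opening: 9.0
127.06563775647656 26.890398967537948 [-0.66562752  0.55798535  0.04531542]
```

View pics/s2c.png

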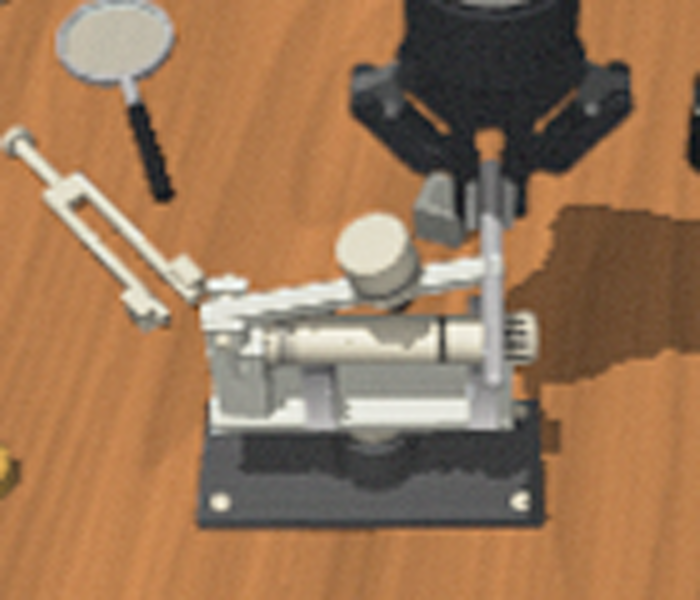

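```bash
python3 -m jog '[[0.0003,0.0064,-0.001,0,0,0],[0.0002,0.0064,-0.0007,0,0,0],[0,0.005,-0.0005,0,0,0],[0,0.004,-0.0003,0,0,0],[0,0,0,0,0,0],[0,0,0,0,0,0]]' | grep -E 'pos|force'
python3 -m jog '[[0,0.0015,-0.0001,0,0,0],[0,0.0015,-0.0001,0,0,0],[0,0.001,0,0,0,0],[0,0,0,0,0,0],[0,0,0,0,0,0]]' | grep -E 'pos|force'
```

```text
position: [455.2, 39.1, 146.8]
wrist_force: [-6.3, -3.2, -1.5]
position: [454.9, 39.1, 142.9]
wrist_force: [-7.2, -3.7, -0.4]
```

```bash
python3 -m jog '[[0.0004,0.001,-0.0008,0,0,0],[0,0.001,0,0,0,0],[0,0,0,0,0,0],[0,0,0,0,0,0]]' | grep -E 'pos|force'
python3 -m jog '[[0,0.0007,-0.0002,0,0,0],[0,0.0007,0,0,0,0],[0,0,0,0,0,0],[0,0,0,0,0,0]]' | grep -E 'pos|force'
```

```text
position: [454.8, 39.0, 141.2]
wrist_force: [-6.1, -1.6, -1.5]
position: [454.7, 39.0, 139.8]
wrist_force: [-6.3, -3.1, -1.4]
```

```bash
python3 -m jog '[[0.0003,0.0006,-0.0005,0,0,0],[0,0.0006,0,0,0,0],[0,0,0,0,0,0],[0,0,0,0,0,0]]' | grep -E 'pos|force'
python3 -m jog '[[0,0.0005,-0.0002,0,0,0],[0,0.0005,0,0,0,0],[0,0,0,0,0,0],[0,0,0,0,0,0]]' | grep -E 'pos|force'
```

```text
position: [454.7, 39.0, 138.8]
wrist_force: [-4.3, -2.2, -1.7]
position: [454.6, 39.0, 137.8]
wrist_force: [-4.5, -1.1, -1.9]
```

```bash
python3 -m jog '[[0,0.0005,-0.0003,0,0,0],[0,0.0005,0,0,0,0],[0,0,0,0,0,0],[0,0,0,0,0,0]]' | grep -E 'pos|force'
python3 -m jog '[[0,0.0005,0,0,0,0],[0,0.0003,0,0,0,0],[0,0,0,0,0,0],[0,0,0,0,0,0]]' | grep -E 'pos|force'
```

```text
position: [454.6, 39.0, 136.9]
wrist_force: [-4.9, -1.7, -0.4]
position: [454.6, 39.0, 136.1]
wrist_force: [-5.9, -0.5, -2.0]
```

```bash
python3 -m jog '[[0,0.0004,-0.0003,0,0,0],[0,0.0004,0,0,0,0],[0,0,0,0,0,0],[0,0,0,0,0,0]]' | grep -E 'pos|force'
python3 -m jog '[[0,0.0004,0,0,0,0],[0,0.0004,0,0,0,0],[0,0,0,0,0,0],[0,0,0,0,0,0]]' | grep -E 'pos|force'
python3 - <<'E'
from h import *
a=np.radians(9.0);ex=-np.array([np.cos(a),np.sin(a)]);ey=np.array([-ex[1],ex[0]]);O=np.array([496.5,89.8])
for n in ['side','wrist','top']:
    c=shot(n); X=cloud(c).reshape(-1,3); d=X[:,:2]-O;u=d@ex;v=d@ey
    for nm,k in [('bar',(v<-25)&(v>-58)&(u>35)&(u<60)&(X[:,2]>125)&(X[:,2]<165)),('arm',(abs(v)<4)&(u>22)&(u<40)&(X[:,2]>138)&(X[:,2]<165)),('armback',(abs(v)<4)&(u>-60)&(u<-30)&(X[:,2]>138)&(X[:,2]<165))]:
        if k.sum()>3: print(n,nm,k.sum(),np.percentile(X[k,2],[5,50,95]).round(1),np.median(u[k]).round(1))
E
```

```text
position: [454.6, 39.0, 135.5]
wrist_force: [-5.6, -0.5, -1.4]
position: [454.6, 39.0, 134.8]
wrist_force: [-5.2, -1.5, -0.2]
side bar 50 [145.6 148.3 150.4] 48.1
side arm 20 [145.8 148.3 149.4] 30.8
side armback 34 [146.3 147.9 149. ] -44.8
wrist bar 1860 [143.6 146.1 147.5] 50.3
wrist arm 648 [145.3 146.3 147.2] 31.1
wrist armback 914 [144.7 145.7 146.7] -46.8
top bar 10 [141.1 147.7 151.1] 51.5
```

```bash
python3 -m jog '[[0,0.0005,-0.0003,0,0,0],[0,0.0005,0,0,0,0],[0,0,0,0,0,0],[0,0,0,0,0,0]]' | grep -E 'pos|force'
python3 -m jog '[[0,0.0005,0,0,0,0],[0,0.0005,0,0,0,0],[0,0,0,0,0,0],[0,0,0,0,0,0]]' | grep -E 'pos|force'
python3 -m jog '[[0,0,0,0,0,0],[0,0,0,0,0,0]]' | grep -E 'pos|force'
```

```text
position: [454.6, 39.0, 134.0]
wrist_force: [-5.6, -0.7, 0.4]
position: [454.6, 38.9, 133.1]
wrist_force: [-5.5, -1.0, 0.7]
position: [454.6, 39.0, 133.1]
wrist_force: [-6.1, -1.4, 1.8]
```

```bash
python3 -m jog '[[0,0,-0.0007,0,0,0],[0,0,0,0,0,0],[0,0,0,0,0,0]]' | grep -E 'pos|force'
python3 -m jog '[[0,0,0,0,0,0],[0,0,0,0,0,0],[0,0,0,0,0,0],[0,0,0,0,0,0],[0,0,0,0,0,0]]' 0.036 | grep -E 'pos|force|open'
python3 - <<'E'
from h import *
a=np.radians(9.0);ex=-np.array([np.cos(a),np.sin(a)]);ey=np.array([-ex[1],ex[0]]);O=np.array([496.5,89.8])
c=shot('wrist'); X=cloud(c).reshape(-1,3); P,R=tool(); d=X[:,:2]-O;u=d@ex;v=d@ey
for nm,k in [('bar',(v<-25)&(v>-58)&(u>35)&(u<60)&(X[:,2]>125)&(X[:,2]<165)),('arm',(abs(v)<4)&(u>22)&(u<40)&(X[:,2]>138)&(X[:,2]<165)),('armback',(abs(v)<4)&(u>-60)&(u<-30)&(X[:,2]>138)&(X[:,2]<165))]:
    if k.sum()>3: print(nm,k.sum(),np.percentile(X[k,2],[5,50,95]).round(1),np.percentile(u[k],[2,50,98]).round(1))
print((P[:2]-O)@ex)
E
```

```text
position: [454.6, 38.9, 133.3]
wrist_force: [-5.1, 0.6, 1.4]
position: [455.9, 37.4, 133.6]
wrist_force: [-0.7, 0.1, -0.2]
opening: 35.9
bar 1916 [142.1 144.9 146.3] [45.3 50.1 54.9]
arm 644 [144.3 145.2 146.3] [22.4 31.2 39.8]
armback 960 [144.4 145.4 146.4] [-59.4 -46.7 -33.6]
48.53784015877819
```

```bash
python3 -m jog '[[0,-0.005,0,0,0,0],[0,-0.01,0,0,0,0],[0,-0.02,0,0,0,0],[0,-0.03,0,0,0,0],[0,-0.03,0,0,0,0],[0,-0.03,0,0,0,0],[0,-0.03,0,0,0,0],[0,-0.02,0,0,0,0],[0,0,0,0,0,0],[0,0,0,0,0,0]]'
python3 - <<'E'
from h import *
a=np.radians(9.0);ex=-np.array([np.cos(a),np.sin(a)]);ey=np.array([-ex[1],ex[0]]);O=np.array([496.5,89.8])
for n in ['wrist','side','top']:
    c=shot(n,'f_%s.png'%n); X=cloud(c).reshape(-1,3); d=X[:,:2]-O;u=d@ex;v=d@ey
    for nm,k in [('mic',(abs(v)<10)&(u>52)&(u<80)&(X[:,2]>115)&(X[:,2]<135)),('stop/tail',(abs(v)<10)&(u>-62)&(u<-45)&(X[:,2]>125)&(X[:,2]<135)),('bar',(v<-25)&(v>-58)&(u>35)&(u<60)&(X[:,2]>125)&(X[:,2]<165)),('arm',(abs(v)<4)&(u>22)&(u<40)&(X[:,2]>138)&(X[:,2]<165))]:
        if k.sum()>3: print(n,nm,k.sum(),np.percentile(X[k,2],[5,50,95]).round(1),np.percentile(u[k],[2,50,98]).round(1))
b=cv2.imread('pics/f_side.png')[110:290,130:370]; cv2.imwrite('pics/f.png',cv2.resize(b,(800,600),interpolation=cv2.INTER_CUBIC))
E
```

```text
t: 29.52
position: [456.0, 37.1, 310.1]
orientation: [-0.537, 0.458, -0.46, 0.539]
wrist_force: [-0.1, -0.5, -0.7]
opening: 35.9
wrist mic 189 [124.9 128.7 131.1] [55.3 61.1 67.2]
wrist stop/tail 71 [126.2 127.7 129.6] [-61.4 -53.2 -46.1]
wrist bar 321 [140.8 144.9 146.5] [45.1 50.6 54.9]
wrist arm 112 [144.  145.3 146.5] [22.8 31.2 39.5]
side mic 34 [127.7 131.  133.6] [55.8 60.7 65.6]
side stop/tail 27 [127.1 130.1 133.3] [-61.2 -53.9 -46.8]
side bar 48 [144.8 147.2 149.5] [45.4 48.9 52.7]
side arm 23 [143.4 146.9 148.2] [22.6 32.  39.1]
```

View pics/f.png

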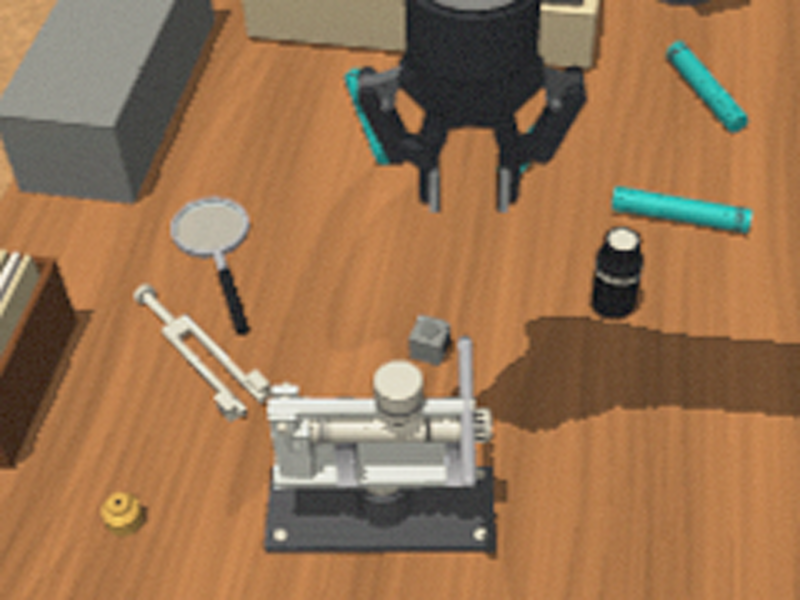

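```bash
python3 -c "
from station import r
print(r.job_done())"
```

```text
the job is handed in; nothing more can be done
None
```

I set the thick nickel microphone in the cradle with its grid end pointing away from the stop plate, and lowered the clamp arm onto it. The job was handed in at about 30 s of the 64 s allowed.

- **Seating:** I lowered the microphone level and felt it touch the V-blocks with its axis about 120 mm above the desk. The wrist force went from −3 N to about +8 N while I felt for contact. I eased it back to 2.5 N before opening the gripper. The barrel height did not change on release.
- **Sliding back:** I regripped it at 20 N and slid it about 13 mm until its tail was against the stop plate. The last 1 mm of command gave no further motion and about 6 N.
- **Clamp:** I held the arm by its handle the whole way down until the microphone carried its weight (vertical force about −1.5 N to +1 N), then opened the gripper. The arm stayed in place.
- **Forces:** Most contacts stayed at a few newtons. Two peaks were higher: about 8 N when first feeling for the V-blocks, and about 8 N on the handle during its swing.
- **Final pictures:** The arm is level with its pad on the barrel, and the gripper is clear. The things in view look undisturbed; the slim microphone was outside that view.
- **Disagreement:** The side camera puts the grid face at 65.6 mm from the cradle origin, against the expected 65 mm. The wrist camera reads about 67 mm from its last viewpoint and 65 mm earlier. I took this as camera error of about 2 mm and did not test the tail contact again after clamping.

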